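Pack the specimen caddy, closed containers only

ROBOT

A 6-joint arm with a two-finger parallel gripper is mounted at the origin on the work surface. World frame = base frame: x ahead of the robot, y to its left, z up, the work surface at z = 0. Lengths are in m, angles in degrees, forces in N, time in s.
With the tool pointing down it reaches from about 0.3 to 0.75 m from the base axis. Payload 8.5 kg.
Tool frame: the origin (TCP) lies between the finger pads; the fingertips stand 17 mm ahead of it and the grasp point (between the pads) lies 2 mm behind it; z points along the fingers, y is the direction in which the jaws open and shut (so a half turn about z gives the same grasp; the last joint's range is limited). The gripper opens to 85 mm and grips with 20 to 120 N. Pads are 22 mm wide; open, the fingers measure 114 mm over their backs; the gripper's body (76 mm by 85 mm) begins 54 mm behind the grasp point. The pads swing forward as they close: fully open they stand 13 mm farther back than shut.
Start: joints at [60.659, 21.807, 74.336, -0, 83.858, -12.336], TCP at [0.161, 0.526, 0.248] pointing down, gripper open.
Joint ranges: [-178.18, 178.18], [-50.72, 133.34], [12.68, 142.11], [-81.47, 261.47], [9.98, 163.14], [-165.26, 165.26]. Speed limits (degrees/s): [136.94, 136.94, 180, 180, 180, 180].

INTERFACE

Orientations are given as a 3x3 rotation matrix whose columns are the frame's x, y, z axes.
In Python, from rig import readout, eyes, env gives the robot as it stands.
- The arm moves only by the tool arm_command, never from a script. Its argument "rows" is text: rows parted by semicolons, each of 7 numbers parted by spaces: the closure, from 0 (fully open) to 1 (shut), then the shift along the tool's x, y, z in mm, then the turn, a rotation vector about the tool's x, y, z in degrees. In form: grip dx dy dz rx ry rz; .... A call has 1 to 5 rows; each row shifts and turns the commanded pose from where the row before left it, along the tool's axes as they then stand; what a row does not reach is not made up. A row lasts 1/12 s, in which the tool goes at most 41.7 mm and 7.16 degrees, less where a joint would pass 70% of its speed; a pose out of reach is approached as far as the arm can. A call with a gripper value outside its range is refused whole. The fingers move at their own pace and stop on an object; "squeeze" is the grip in N (left out, the last holds). Time passes only in rows, so rows that do not move let the fingers close. It gives the time, the measured TCP pose, the force and the opening at its end, in the units of the state.
- readout.observe(): the state, without advancing time (a new reading comes with each control period).
- eyes.get_image(name): name is "side" or "top" or "wrist"; returns the picture (480x640x3 uint8, red, green, blue); there is no depth.
- eyes.camera_model(name): a dict with "mtx" (3x3 intrinsics, pixels), "view" (4x4, takes a point from world to camera coordinates). Camera axes: x right, y up, looking along -z (the intrinsics and any distortion apply to the point x, -y, -z); pixel columns grow to the right and rows downward; lengths in m; the calibration is good to about 2 mm. A picture is of the moment at which its call begins: read the wrist's pose just before it. camera_model takes no time and is no camera call; for the wrist camera it gives the pose at the moment of the call.
- env.close_job(): hands the job in, once; it reports no verdict.
The state is a dict: "time_s": time; "q": joint angles; "qvel": joint speeds; "joint_efforts": joint torques, N m; "position": TCP position; "tool_rot": TCP orientation; "ft_force": force on the tool from outside, world axes, zero at the start; "wrist_torque": the same for the moment, N m; "grip_width": finger opening in m.
Only numpy, scipy, OpenCV 4.12 (cv2) and the standard library are available. Lean on these libraries where they do the work, as an engineer would, in place of code of your own. Each camera call takes 0.05 s, during which the arm holds its last target. There are 200 camera calls.

TASK

Pack the specimen caddy for the ward: set the lidded specimen cup, the dropper bottle with its cap on and the closed slide box each into the caddy's holder that is made for its shape and size, standing upright and right down inside. Set them down, do not drop them in. Leave the open look-alikes (the cup without a lid, the bottle without its dropper, the slide box without a lid) standing where they are.

Things in the scene. Friction and masses are not known exactly. Their poses are not given: they have to be found in the camera images.
- caddy: Low grey plastic tray, 100 mm (x) by 326 mm (y), walls 4 mm thick and 18 mm high, floor 4 mm thick, with a small grip lug (12 mm long, 18 mm high) at the middle of each short end. Fixed to the bench. It holds a row of three white holders 100 mm apart along its y axis, one at its centre. Origin: centre of its underside, on the table; z up.
- cup_holder: White round holder for the specimen cup: a low ring of 76 mm outer and 68 mm inner diameter with a floor. Fixed in the caddy, at any of its three positions. Origin: centre of its underside, 4 mm above the table; x across the caddy, y along it. Its inner floor is 3 mm above its origin, its rim 13 mm.
- bottle_holder: White round holder for the dropper bottle: a low ring of 60 mm outer and 52 mm inner diameter with a floor. Fixed in the caddy, at any of its three positions. Origin: centre of its underside, 4 mm above the table; x across the caddy, y along it. Its inner floor is 3 mm above its origin, its rim 13 mm.
- box_holder: White rectangular holder for the slide box, 60 mm (x) by 110 mm (y) outside, 52 by 102 mm inside, walls 4 mm. The box lies in it with its long side along y, either way round. Fixed in the caddy, at any of its three positions. Origin: centre of its underside, 4 mm above the table; x across the caddy, y along it. Its inner floor is 4 mm above its origin, its rim 13 mm.
- cup: Specimen cup with its white screw lid on: pale plastic body 50 to 52 mm in diameter, 50 mm high, then a flat closed lid of 56 mm diameter from 50 to 66 mm height; 66 mm high in all, about 60 g. Belongs in the caddy; best held by the lid. Origin: centre of its underside, z up.
- cup_open: Look-alike, stays: the same pale plastic cup without a lid, open and empty from above, 50 to 52 mm in diameter, 60 mm high. Origin: centre of its underside, z up.
- bottle: Amber dropper bottle with its dropper on: straight round body 34 mm in diameter up to 46 mm height, then a shoulder, a white cap (24 mm wide) with a dark rubber bulb on top; 72 mm high in all, about 60 g. Belongs in the caddy; held by the body. Origin: centre of its underside, z up.
- bottle_open: Look-alike, stays: the same amber bottle without cap and bulb, a bare amber neck (19 mm wide) on top, 34 mm in diameter, 60 mm high. Origin: centre of its underside, z up.
- slide_box: Closed slide box of grey plastic: 36 mm (x) by 86 mm (y), 40 mm high, flat lid on, small steel clasp on one long side; about 90 g. Belongs in the caddy; held across its 36 mm. Origin: centre of its underside, z up.
- slide_box_open: Look-alike, stays: the same grey slide box without its lid, open and empty, white slide ribs inside, 36 mm (x) by 86 mm (y), 26 mm high. Origin: centre of its underside, z up.
Not all that is in view belongs to the job. What is shaped like the bottle but green or turquoise is not meant.

How it is judged (in metres and radians):
At the end, for the whole second after the job is handed in: Cup and bottle within 12 mm, slide box within 14 mm of the centre of its own holder, down on its floor (base at most 7 mm above the holder's origin), upright within 0.12 rad, box along holder within 0.35 rad, released, at rest; open look-alikes upright, within 25 mm of their starts (horizontal distance between cup and cup_holder below 0.012 m and z of cup in the frame of cup_holder between -0.002 and 0.007 m and angle between each of cup, bottle, slide_box, cup_open, bottle_open, slide_box_open's own z axis and vertical below 0.12 rad and linear speed of each of cup, bottle, slide_box, cup_open, bottle_open, slide_box_open below 0.02 m/s and angular speed of each of cup, bottle, slide_box below 0.2 rad/s and contact force between each of cup, bottle, slide_box and the fingers below 0.05 N and horizontal distance between bottle and bottle_holder below 0.012 m and z of bottle in the frame of bottle_holder between -0.002 and 0.007 m and horizontal distance between slide_box and box_holder below 0.014 m and z of slide_box in the frame of box_holder between -0.002 and 0.007 m and angle between the y axis of slide_box and the y axis of box_holder, either way round below 0.35 rad and distance of each of cup_open, bottle_open, slide_box_open from where it was at the start of the episode below 0.025 m); the robot touches nothing.
It fails at once if a thing is dropped into its holder (let go in mid-air more than 30 mm above the holder's floor) ((horizontal distance between cup and cup_holder below 0.05 m and z of cup in the frame of cup_holder above 0.033 m and contact force between cup and anything else below 0.02 N) or (horizontal distance between bottle and bottle_holder below 0.05 m and z of bottle in the frame of bottle_holder above 0.033 m and contact force between bottle and anything else below 0.02 N) or (horizontal distance between slide_box and box_holder below 0.05 m and z of slide_box in the frame of box_holder above 0.033 m and contact force between slide_box and anything else below 0.02 N)).
It fails at once if an open look-alike is shifted by more than 25 mm or knocked over ((distance of cup_open from where it was at the start of the episode above 0.025 m or angle between cup_open's own z axis and vertical above 0.5 rad) or (distance of bottle_open from where it was at the start of the episode above 0.025 m or angle between bottle_open's own z axis and vertical above 0.5 rad) or (distance of slide_box_open from where it was at the start of the episode above 0.025 m or angle between slide_box_open's own z axis and vertical above 0.5 rad)).
It also fails if it takes over 88 s, if anything falls off the work surface, if the arm or the gripper's body presses on something with over 40 N, if the wrist force passes 120 N, or if a joint passes its speed limit or range.

## Working session

There is one attempt and no reset: what is moved stays moved. The work goes in short steps, Python scripts to look and compute and a tool call to move; the robot and the scene stay as the last step left them, time stands still between calls to the robot, and variables do not carry over. Pictures are saved under pics/ and viewed, about 12 in all and at most 16, crops included, and the job is handed in when it is done.

Besides the shell and the picture viewer there is one more tool, called after "Emit:" in YAML: its name, and indented under it one key for each argument. arm_command: Moves the arm, as the interface text tells. Its arguments: {"type":"object","properties":{"rows":{"type":"string"},"squeeze":{"type":"number"}},"required":["rows"]}

```bash
ls; mkdir -p pics
cat > h.py <<'E'
import numpy as np, cv2
from rig import readout, eyes, env
def snap(n,f):
    im=eyes.get_image(n); cv2.imwrite('pics/'+f,cv2.cvtColor(im,cv2.COLOR_RGB2BGR)); return im
def back(cm,uv,z):
    "pixel -> world point on plane at height z"
    K=np.array(cm['mtx']);V=np.array(cm['view']);D=np.diag([1,-1,-1.])
    d=V[:3,:3].T@D@np.linalg.solve(K,[uv[0],uv[1],1.]); c=-V[:3,:3].T@V[:3,3]
    return c+d*(z-c[2])/d[2]
def proj(cm,p):
    K=np.array(cm['mtx']);V=np.array(cm['view'])
    q=K@(np.diag([1,-1,-1.])@(V[:3,:3]@np.array(p)+V[:3,3])); return q[:2]/q[2]
E
python3 - <<'E'
from h import *
snap('top','top0.png'); snap('side','side0.png')
for n in('top','side'):
    c=eyes.camera_model(n); print(n,{k:np.round(v,3).tolist() if not isinstance(v,str) else v for k,v in c.items()})
print(readout.observe())
E
```

```text
pics
top {'mtx': [[500.192, 0.0, 313.274], [0.0, 500.192, 235.804], [0.0, 0.0, 1.0]], 'view': [[-0.018, -1.0, -0.018, 0.026], [0.992, -0.02, 0.123, -0.515], [-0.123, -0.016, 0.992, -1.056], [0.0, 0.0, 0.0, 1.0]]}
side {'mtx': [[447.35, 0.0, 308.928], [0.0, 447.35, 238.612], [0.0, 0.0, 1.0]], 'view': [[0.665, -0.747, -0.024, -0.359], [0.458, 0.383, 0.802, -0.285], [-0.59, -0.544, 0.597, -0.547], [0.0, 0.0, 0.0, 1.0]]}
{'time_s': 0.1, 'q': array([ 6.06575281e+01,  2.18355016e+01,  7.43788354e+01,  1.23621904e-05,
        8.38586334e+01, -1.23352678e+01]), 'qvel': array([ 0.01301619, -0.03971129, -0.14488835,  0.09204107,  0.09494451,
        0.04181048]), 'joint_efforts': array([ 3.96087358e-03, -4.49226201e+01, -2.31655884e+01, -1.80291681e-04,
        3.69365327e-03,  5.95942811e-05]), 'position': array([0.1607461 , 0.52573125, 0.24779804]), 'tool_rot': array([[-9.56267895e-01,  2.92491578e-01, -6.24274669e-04],
       [ 2.92492117e-01,  9.56267289e-01, -1.11007692e-03],
       [ 2.72285295e-04, -1.24412634e-03, -9.99999189e-01]]), 'ft_force': array([ 0.04585207, -0.07577742, -0.12406784]), 'wrist_torque': array([0.01151202, 0.0325809 , 0.03525506]), 'grip_width': 0.08540958735821769}
```

View pics/top0.png

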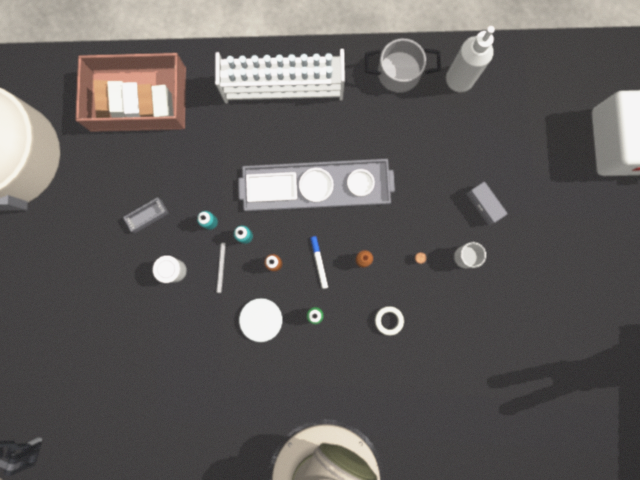

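View pics/side0.png

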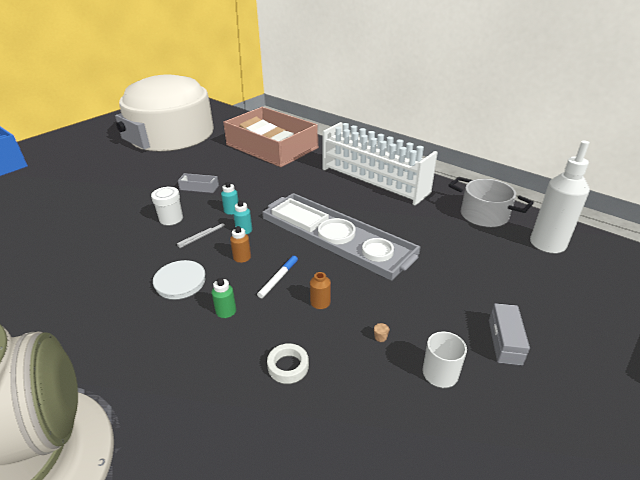

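Candidates in the top image:
- **Cup:** lidded at (168,269), open at (470,256). The white disc (261,320) and the ring (389,320) are neither.
- **Bottle:** amber and capped at (273,262), amber and open at (365,258). Teal (207,219), teal (243,234) and green (315,315) are not meant.
- **Box:** closed at (488,202), open at (145,214).

I choose (168,269), (273,262) and (488,202), and check them in a crop.

Run:
```python
from h import *
im=cv2.imread('pics/top0.png')
def cr(u,v,r=33): return cv2.resize(im[v-r:v+r,u-r:u+r],(260,260),interpolation=cv2.INTER_CUBIC)
a=np.hstack([cr(168,269),cr(273,262),cr(488,202)])
b=cv2.resize(im[150:220,232:402],(780,321),interpolation=cv2.INTER_CUBIC)
cv2.imwrite('pics/crop.png',np.vstack([a,b]))
c=eyes.camera_model('top')
V=c['view'];print('cam',-V[:3,:3].T@V[:3,3])
for n,uv,z in [('cuplid',(167,269),.066),('bulb',(272,262),.07),('boxtop',(485,202),.04),('cupopen',(470,256),.06),('bopen',(365,258),.06),('sopen',(145,214),.026),('teal',(243,234),.07),('teal2',(207,219),.07),('hold box',(272,188),.017),('hold cup',(316,184.5),.017),('hold bot',(361,182),.017),('cadTL',(243,167),.018),('cadTR',(388,160),.018),('cadBR',(391,204),.018),('cadBL',(244,210),.018)]:
    print(n,back(c,uv,z).round(4))
w=eyes.camera_model('wrist');s=readout.observe();V=w['view'];R=s['tool_rot']
print('wrist cam in tool',R.T@(-V[:3,:3].T@V[:3,3]-s['position']),'\n',R.T@V[:3,:3].T, w['mtx'])
```

```text
cam [ 0.38096267 -0.00134456  1.1120819 ]
cuplid [0.447  0.3243 0.066 ]
bulb [0.4572 0.1027 0.07  ]
boxtop [ 0.5805 -0.357   0.04  ]
cupopen [ 0.4625 -0.3122  0.06  ]
bopen [ 0.4626 -0.0923  0.06  ]
sopen [0.5722 0.3879 0.026 ]
teal [0.5174 0.1634 0.07  ]
teal2 [0.551  0.2398 0.07  ]
hold box [0.6267 0.1067 0.017 ]
hold cup [0.6325 0.0082 0.017 ]
hold bot [ 0.636  -0.0923  0.017 ]
cadTL [0.6761 0.1716 0.018 ]
cadTR [ 0.6847 -0.1541  0.018 ]
cadBR [ 0.5845 -0.1571  0.018 ]
cadBL [0.578  0.1694 0.018 ]
wrist cam in tool [ 7.97163179e-02  5.26604613e-05 -1.24739676e-01] 
 [[-2.36184466e-04  9.50580048e-01  3.10479494e-01]
 [ 9.99999962e-01  2.67837600e-04 -5.93167085e-05]
 [-1.39543362e-04  3.10479468e-01 -9.50580076e-01]] [[335.51037021   0.         316.93044234]
 [  0.         335.51037021 237.65360416]
 [  0.           0.           1.        ]]
```

View pics/crop.png

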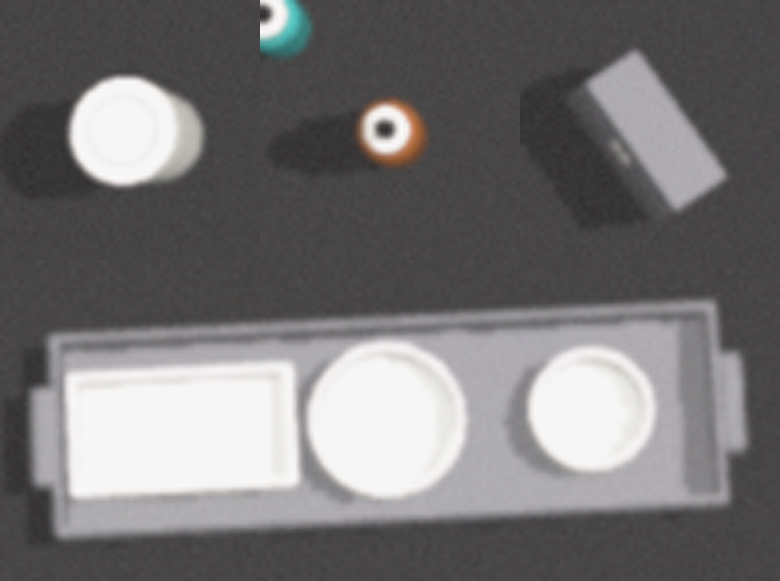

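The crop confirms it: white lid without opening, amber bottle with white cap and dark bulb, grey box with lid and clasp. The holders from +y to -y are box, cup, bottle. I set off to above the cup.

Emit:
arm_command:
  rows: "0 0 0 0 0 0 -5.7; 0 0 0 0 0 0 -5.7; 0 0 0 0 0 0 -5.6; 0 -28 -20 0 0 0 0; 0 -28 -20 0 0 0 0"

```text
time_s: 0.52
position: [0.2164, 0.4858, 0.2479]
tool_rot: [[-1.0, -0.004, -0.001], [-0.004, 1.0, -0.001], [0.001, -0.001, -1.0]]
ft_force: [0.8, 0.3, 0.2]
grip_width: 0.0854
```

Emit:
arm_command:
  rows: "0 -28 -20 0 0 0 0; 0 -28 -20 0 0 0 0; 0 -28 -20 0 0 0 0; 0 -28 -20 0 0 0 0; 0 -28 -20 0 0 0 0"

```text
time_s: 0.93
position: [0.3579, 0.3846, 0.2481]
tool_rot: [[-1.0, 0.0, -0.001], [0.0, 1.0, -0.0], [0.001, -0.0, -1.0]]
ft_force: [0.7, -0.4, 0.1]
grip_width: 0.0855
```

Emit:
arm_command:
  rows: "0 -28 -20 15 0 0 0; 0 -28 -20 15 0 0 0; 0 -20 -15 15 0 0 0; 0 0 0 0 0 0 0; 0 0 0 0 0 0 0"

```text
time_s: 1.35
position: [0.4331, 0.3301, 0.2023]
tool_rot: [[-1.0, 0.002, -0.002], [0.002, 1.0, -0.001], [0.002, -0.001, -1.0]]
ft_force: [-0.9, -0.7, 0.4]
grip_width: 0.0847
```

```bash
cat >> h.py <<'E'
def st():
    s=readout.observe(); R=s['tool_rot']; print('t %.2f'%s['time_s'],'p',s['position'].round(4),'jaw yaw %.1f'%np.degrees(np.arctan2(R[1,1],R[0,1])),'w %.4f'%s['grip_width'],'F',s['ft_force'].round(1),'q6 %.0f'%s['q'][5],'tilt',R[:2,2].round(3)); return s
def to(p):
    s=readout.observe(); print('tool shift mm',(s['tool_rot'].T@(np.array(p)-s['position'])*1e3).round(1))
E
python3 - <<'E'
from h import *
st(); w=eyes.camera_model('wrist'); snap('wrist','w1.png')
print('lid exp pix',proj(w,(.447,.3245,.066)))
c=eyes.camera_model('top')
k=[back(c,(455+a/3.94,169+b/3.94),.04) for a,b in[(65,90),(117,50),(207,177),(158,213)]]
print('box',np.mean(k,0),[np.linalg.norm(k[i]-k[i-1]).round(4) for i in range(4)],np.degrees(np.arctan2(*(k[1]-k[2])[1::-1])))
for uv in[(271.8,186.8),(316.35,184.7),(360.8,182.5)]: print(back(c,uv,.017))
for uv,z in[((166.5,269.3),.066),((271.7,261.7),.072)]: print(back(c,uv,z))
E
```

```text
t 1.35 p [0.4331 0.3301 0.2023] jaw yaw 89.9 w 0.0847 F [-0.9 -0.7  0.4] q6 -65 tilt [-0.002 -0.001]
lid exp pix [310.25154078 247.5585826 ]
box [ 0.57905185 -0.36696734  0.04      ] [np.float64(0.0837), np.float64(0.037), np.float64(0.0847), np.float64(0.0339)] 31.823766478749633
[0.62948786 0.10716308 0.017     ]
[0.6320706  0.00742875 0.017     ]
[ 0.63488022 -0.09186128  0.017     ]
[0.4463858  0.32532016 0.066     ]
[0.4576645  0.10315647 0.072     ]
```

View pics/w1.png

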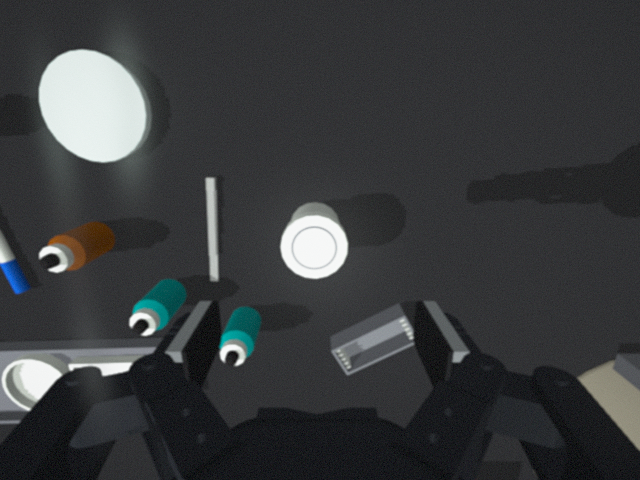

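The wrist view shows the lidded cup at (314,247), within 4 px of where I expected it, so its y is about 0.327. The path down is clear, with the open slide box to the lower right at (373,340).

Emit:
arm_command:
  rows: "0 -13.5 -3.5 30 0 0 0; 0 0 0 35 0 0 0; 0 0 0 35 0 0 0; 0 0 0 30 0 0 0; 0 0 0 20 0 0 0"

```text
time_s: 1.82
position: [0.4446, 0.3282, 0.0515]
tool_rot: [[-1.0, -0.002, -0.002], [-0.002, 1.0, -0.001], [0.002, -0.001, -1.0]]
ft_force: [-0.4, -0.8, -0.8]
grip_width: 0.0853
```

Emit:
arm_command:
  rows: "0.3 0 0 0 0 0 0; 0.6 0 0 0 0 0 0; 0.6 0 0 0 0 0 0; 0.6 0 0 0 0 0 0; 0.6 0 0 0 0 0 0"
  squeeze: 30

```text
time_s: 2.23
position: [0.447, 0.328, 0.0551]
tool_rot: [[-1.0, -0.0, 0.003], [-0.0, 1.0, 0.002], [-0.003, 0.002, -1.0]]
ft_force: [-0.8, 0.1, 5.5]
grip_width: 0.0546
```

Emit:
arm_command:
  rows: "0.6 0 0 0 0 0 0; 0.6 0 0 0 0 0 0; 0.6 0 0 -10 0 0 0; 0.6 0 0 0 0 0 0; 0.6 0 0 0 0 0 0"

```text
time_s: 2.65
position: [0.4466, 0.3275, 0.0642]
tool_rot: [[-1.0, 0.0, 0.002], [0.0, 1.0, 0.001], [-0.002, 0.001, -1.0]]
ft_force: [0.3, -0.3, -1.2]
grip_width: 0.0548
```

Run:
```python
from h import *
st(); snap('side','s1.png')
```

```text
t 2.65 p [0.4466 0.3275 0.0642] jaw yaw 90.0 w 0.0548 F [ 0.3 -0.3 -1.2] q6 -66 tilt [0.002 0.001]
```

View pics/s1.png

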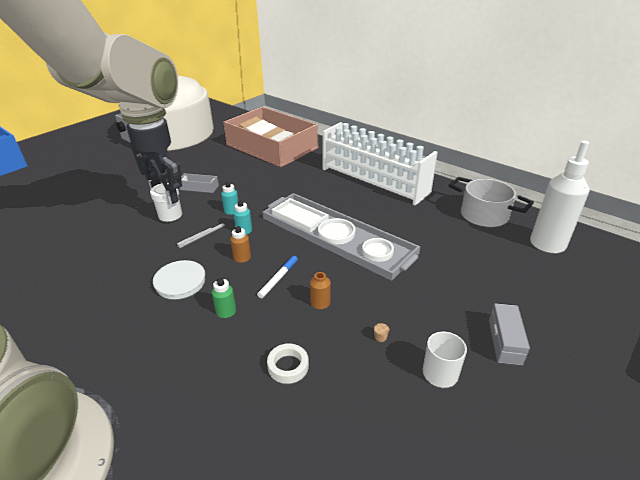

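The cup is held: opening 54.8 mm on the 56 mm lid, cup clear of the bench. I lift it and carry it to the middle (cup) holder.

Emit:
arm_command:
  rows: "0.6 0 0 -20 0 0 0; 0.6 0 0 -30 0 0 0; 0.6 0 0 -35 0 0 0; 0.6 0 0 -30 0 0 0; 0.6 0 0 -11 0 0 0"

```text
time_s: 3.12
position: [0.4473, 0.3279, 0.1935]
tool_rot: [[-1.0, 0.0, 0.006], [0.0, 1.0, 0.002], [-0.006, 0.002, -1.0]]
ft_force: [0.3, -0.3, -0.6]
grip_width: 0.0547
```

Emit:
arm_command:
  rows: "0.6 -10 -17 0 0 0 0; 0.6 -17 -30 0 0 0 0; 0.6 -17 -30 0 0 0 0; 0.6 -17 -30 0 0 0 0; 0.6 -17 -30 0 0 0 0"

```text
time_s: 3.53
position: [0.5247, 0.1889, 0.1891]
tool_rot: [[-1.0, -0.0, -0.001], [-0.0, 1.0, -0.0], [0.001, -0.0, -1.0]]
ft_force: [0.3, 0.7, 0.1]
grip_width: 0.0548
```

Emit:
arm_command:
  rows: "0.6 -17 -30 0 0 0 0; 0.6 -17 -30 0 0 0 0; 0.6 -17 -30 0 0 0 0; 0.6 -17 -30 0 0 0 0; 0.6 -17 -30 0 0 0 0"

```text
time_s: 3.95
position: [0.6097, 0.0387, 0.189]
tool_rot: [[-1.0, 0.0, -0.001], [0.0, 1.0, 0.0], [0.001, 0.0, -1.0]]
ft_force: [-0.3, -0.3, -0.8]
grip_width: 0.0544
```

Emit:
arm_command:
  rows: "0.6 -15 -26 0 0 0 0; 0.6 -7.5 -7 0 0 0 0; 0.6 0 0 20 0 0 0; 0.6 0 0 20 0 0 0; 0.6 0 0 0 0 0 0"

```text
time_s: 4.37
position: [0.63, 0.0078, 0.1452]
tool_rot: [[-1.0, 0.0, -0.008], [0.0, 1.0, 0.001], [0.008, 0.001, -1.0]]
ft_force: [-0.4, 0.3, -1.1]
grip_width: 0.0545
```

Run:
```python
from h import *
st(); to((.632,.0075,.0615)); w=eyes.camera_model('wrist');snap('wrist','w2.png')
print(proj(w,(.632,.0075,.017)),proj(w,(.594,.0075,.017)),proj(w,(.635,-.092,.017)))
```

```text
t 4.37 p [0.63   0.0078 0.1452] jaw yaw 90.0 w 0.0545 F [-0.4  0.3 -1.1] q6 -100 tilt [-0.008  0.001]
tool shift mm [-2.7 -0.4 83.7]
[316.28584997 237.70050671] [316.22312829 189.97992579] [191.19073415 241.44456925]
```

View pics/w2.png

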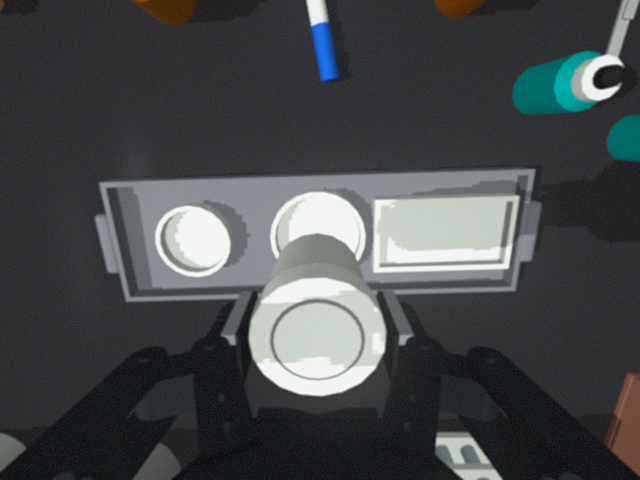

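The held cup at (318,335) is lined up with the cup holder at (318,236), and the predicted and seen pixels agree to about 2 px. I lower it.

Emit:
arm_command:
  rows: "0.6 -1 1 25 0 0 0; 0.6 0 0 25 0 0 0; 0.6 0 0 15 0 0 0; 0.6 0 0 8 0 0 0; 0.6 0 0 3 0 0 0"

```text
time_s: 4.83
position: [0.6328, 0.0088, 0.0732]
tool_rot: [[-1.0, -0.0, -0.001], [-0.0, 1.0, 0.0], [0.001, 0.0, -1.0]]
ft_force: [0.7, 0.5, -0.6]
grip_width: 0.0547
```

Emit:
arm_command:
  rows: "0.6 0 0 2 0 0 0; 0.6 0 0 2 0 0 0; 0.6 0 0 2 0 0 0; 0.6 0 0 0 0 0 0; 0.6 0 0 0 0 0 0"

```text
time_s: 5.25
position: [0.633, 0.0084, 0.0678]
tool_rot: [[-1.0, 0.0, 0.001], [0.0, 1.0, -0.0], [-0.001, -0.0, -1.0]]
ft_force: [0.2, -0.3, -0.6]
grip_width: 0.0543
```

Emit:
arm_command:
  rows: "0.6 0 0 2 0 0 0; 0.6 0 0 1.5 0 0 0; 0.6 0 0 0 0 0 0; 0.6 0 0 0 0 0 0"

```text
time_s: 5.58
position: [0.6327, 0.0084, 0.0637]
tool_rot: [[-1.0, 0.0, -0.0], [0.0, 1.0, 0.0], [0.0, 0.0, -1.0]]
ft_force: [-0.5, 0.1, -0.4]
grip_width: 0.0547
```

Emit:
arm_command:
  rows: "0.6 0 0 1.5 0 0 0; 0.6 0 0 0 0 0 0; 0.6 0 0 0 0 0 0"

```text
time_s: 5.83
position: [0.6328, 0.0084, 0.0623]
tool_rot: [[-1.0, 0.0, -0.0], [0.0, 1.0, 0.0], [0.0, 0.0, -1.0]]
ft_force: [-0.6, 0.9, -0.3]
grip_width: 0.0543
```

Emit:
arm_command:
  rows: "0.6 0 0 1.5 0 0 0; 0.6 0 0 0 0 0 0; 0.6 0 0 0 0 0 0"

```text
time_s: 6.08
position: [0.6331, 0.0084, 0.0622]
tool_rot: [[-1.0, -0.0, 0.001], [-0.0, 1.0, -0.0], [-0.001, -0.0, -1.0]]
ft_force: [-3.1, 0.4, 9.3]
grip_width: 0.0543
```

Contact: 9 N, at TCP z 0.062 = holder floor 0.007 + grasp height 0.055, so the cup is seated. I release and rise.

Emit:
arm_command:
  rows: "0.4 0 0 0 0 0 0; 0.15 0 0 0 0 0 0; 0.15 0 0 0 0 0 0; 0.15 0 0 0 0 0 0; 0.15 0 0 0 0 0 0"

```text
time_s: 6.5
position: [0.6327, 0.0084, 0.0606]
tool_rot: [[-1.0, 0.0, -0.0], [0.0, 1.0, 0.0], [0.0, 0.0, -1.0]]
ft_force: [-0.1, 0.2, -0.5]
grip_width: 0.0726
```

Emit:
arm_command:
  rows: "0.15 0 0 -15 0 0 0; 0.15 0 0 -25 0 0 0; 0.15 0 0 -35 0 0 0; 0 0 0 -35 0 0 0; 0 0 0 0 0 0 0"

```text
time_s: 6.92
position: [0.6352, 0.0081, 0.178]
tool_rot: [[-1.0, -0.0, 0.012], [-0.0, 1.0, -0.002], [-0.012, -0.002, -1.0]]
ft_force: [0.3, 0.1, 0.7]
grip_width: 0.0854
```

Run:
```python
from h import *
st(); to((.4577,.104,.18)); w=eyes.camera_model('wrist');im=snap('wrist','w3.png')
print(proj(w,(.633,.0085,.073)),proj(w,(.4577,.1032,.072)))
```

```text
t 6.92 p [0.6352 0.0081 0.178 ] jaw yaw 90.0 w 0.0854 F [0.3 0.1 0.7] q6 -100 tilt [ 0.012 -0.002]
tool shift mm [177.4  95.9  -4.3]
[317.7005387  239.28482089] [488.3076946  -59.45920912]
```

View pics/w3.png

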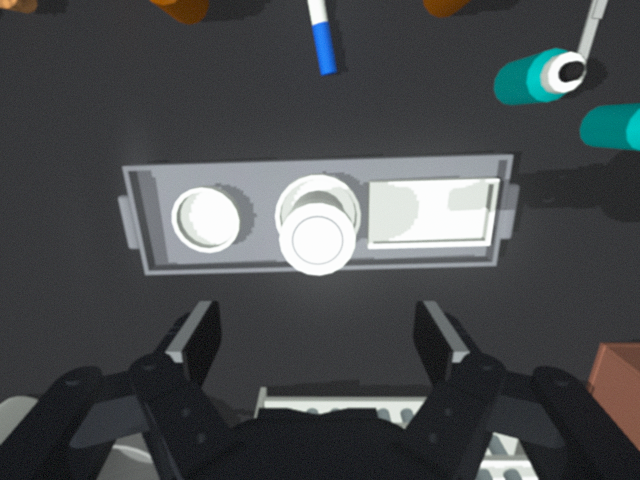

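The cup stands in its holder, lid at (318,239) against a predicted (318,239). Next is the amber capped bottle.

Emit:
arm_command:
  rows: "0 20 11 0 0 0 0; 0 30 17 0 0 0 0; 0 30 17 0 0 0 0; 0 30 17 0 0 0 0; 0 30 17 0 0 0 0"

```text
time_s: 7.38
position: [0.4907, 0.088, 0.1695]
tool_rot: [[-1.0, 0.0, -0.002], [0.0, 1.0, 0.0], [0.002, 0.0, -1.0]]
ft_force: [0.3, 0.4, 0.6]
grip_width: 0.0854
```

Emit:
arm_command:
  rows: "0 25 12 0 0 0 0; 0 10 4 0 0 0 0; 0 0 0 10 0 0 0; 0 0 0 0 0 0 0; 0 0 0 0 0 0 0"

```text
time_s: 7.8
position: [0.4581, 0.1031, 0.1603]
tool_rot: [[-1.0, 0.0, -0.001], [0.0, 1.0, -0.0], [0.001, -0.0, -1.0]]
ft_force: [0.0, -0.6, -0.2]
grip_width: 0.0855
```

Run:
```python
from h import *
st(); to((.4577,.1035,.036)); w=eyes.camera_model('wrist');im=snap('wrist','w4.png')
print(proj(w,(.4577,.1032,.072)),proj(w,(.4577,.1032,.0)))
```

```text
t 7.80 p [0.4581 0.1031 0.1603] jaw yaw 90.0 w 0.0855 F [ 0.  -0.6 -0.2] q6 -92 tilt [-0.001 -0.   ]
tool shift mm [  0.3   0.4 124.3]
[316.96095241 251.40851092] [316.92613603 222.94186064]
```

View pics/w4.png

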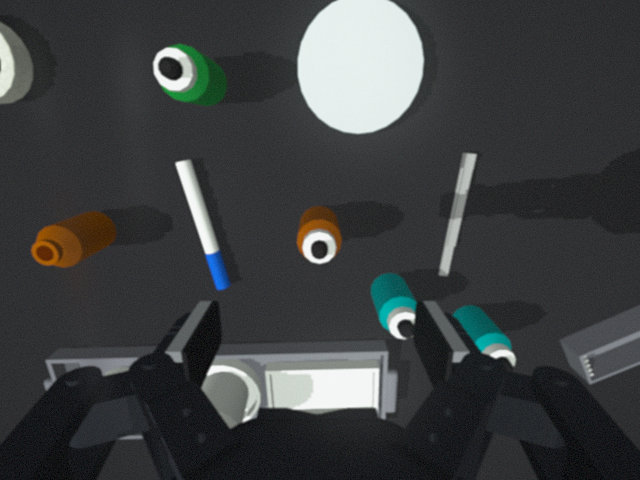

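The bottle's bulb is at (319,248), prediction (317,251). Pen and glass rod lie outside the fingers' reach. I descend.

Emit:
arm_command:
  rows: "0 1 1 30 0 0 0; 0 0 0 35 0 0 0; 0 0 0 35 0 0 0; 0 0 0 18 0 0 0; 0 0 0 6 0 0 0"

```text
time_s: 8.27
position: [0.4562, 0.104, 0.0342]
tool_rot: [[-1.0, 0.001, -0.005], [0.001, 1.0, 0.0], [0.005, 0.0, -1.0]]
ft_force: [-0.6, -0.2, 1.0]
grip_width: 0.0855
```

Emit:
arm_command:
  rows: "0.3 0 0 0 0 0 0; 0.6 0 0 0 0 0 0; 0.8 0 0 0 0 0 0; 0.8 0 0 0 0 0 0; 0.8 0 0 0 0 0 0"

```text
time_s: 8.68
position: [0.4575, 0.1044, 0.0381]
tool_rot: [[-1.0, 0.0, 0.003], [0.0, 1.0, -0.0], [-0.003, -0.0, -1.0]]
ft_force: [-0.8, -0.5, 5.7]
grip_width: 0.0328
```

Emit:
arm_command:
  rows: "0.8 0 0 0 0 0 0; 0.8 0 0 0 0 0 0; 0.8 0 0 0 0 0 0; 0.8 0 0 0 0 0 0; 0.8 0 0 0 0 0 0"

```text
time_s: 9.1
position: [0.4575, 0.1044, 0.0381]
tool_rot: [[-1.0, 0.0, 0.003], [0.0, 1.0, -0.0], [-0.003, -0.0, -1.0]]
ft_force: [-0.4, -0.0, 6.9]
grip_width: 0.0331
```

Emit:
arm_command:
  rows: "0.8 0 0 -20 0 0 0; 0.8 0 0 -30 0 0 0; 0.8 0 0 -35 0 0 0; 0.8 0 0 -35 0 0 0; 0.8 0 0 -15 0 0 0"

```text
time_s: 9.52
position: [0.4579, 0.1045, 0.1766]
tool_rot: [[-1.0, -0.0, 0.007], [-0.0, 1.0, -0.0], [-0.007, -0.0, -1.0]]
ft_force: [0.9, -0.4, -0.6]
grip_width: 0.0327
```

Run:
```python
from h import *
st(); to((.635,-.092,.171)); w=eyes.camera_model('wrist');im=snap('wrist','w5.png')
```

```text
t 9.52 p [0.4579 0.1045 0.1766] jaw yaw 90.0 w 0.0327 F [ 0.9 -0.4 -0.6] q6 -92 tilt [ 0.007 -0.   ]
tool shift mm [-177.  -196.5    7. ]
```

View pics/w5.png

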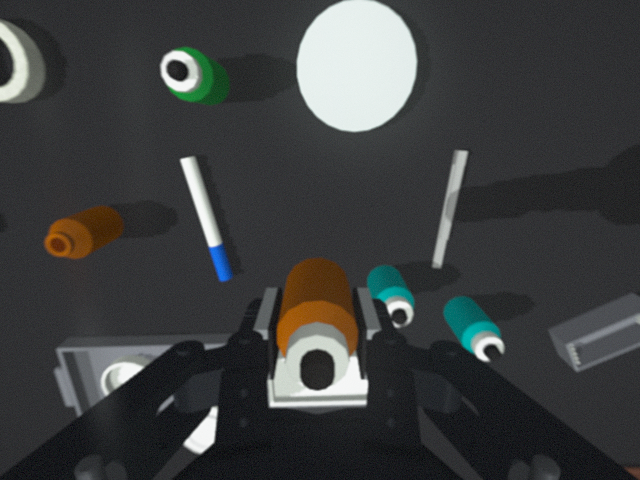

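The bottle is held upright between the pads. I carry it to the bottle holder.

Emit:
arm_command:
  rows: "0.8 -14 -16 0 0 0 0; 0.8 -22 -24 0 0 0 0; 0.8 -22 -24 0 0 0 0; 0.8 -22 -24 0 0 0 0; 0.8 -22 -24 0 0 0 0"

```text
time_s: 9.98
position: [0.5594, -0.0088, 0.1718]
tool_rot: [[-1.0, -0.0, 0.0], [-0.0, 1.0, 0.0], [-0.0, 0.0, -1.0]]
ft_force: [0.1, 0.5, -0.5]
grip_width: 0.0329
```

Emit:
arm_command:
  rows: "0.8 -22 -24 0 0 0 0; 0.8 -22 -24 0 0 0 0; 0.8 -21 -24 0 0 0 0; 0.8 -10 -12 0 0 0 0; 0.8 0 0 0 0 0 0"

```text
time_s: 10.4
position: [0.635, -0.0943, 0.1708]
tool_rot: [[-1.0, 0.003, 0.0], [0.003, 1.0, -0.0], [-0.0, -0.0, -1.0]]
ft_force: [-0.1, 1.2, -0.8]
grip_width: 0.0328
```

Emit:
arm_command:
  rows: "0.8 0 0 30 0 0 0; 0.8 0 0 25 0 0 0; 0.8 0 0 0 0 0 0; 0.8 0 0 0 0 0 0"

```text
time_s: 10.73
position: [0.633, -0.0909, 0.1164]
tool_rot: [[-1.0, -0.0, -0.002], [-0.0, 1.0, 0.001], [0.002, 0.001, -1.0]]
ft_force: [0.8, 0.4, 0.4]
grip_width: 0.0327
```

Run:
```python
from h import *
st(); to((.635,-.0915,.047)); w=eyes.camera_model('wrist');im=snap('wrist','w6.png')
print(proj(w,(.635,-.092,.017)),proj(w,(.605,-.092,.017)))
```

```text
t 10.73 p [ 0.633  -0.0909  0.1164] jaw yaw 90.0 w 0.0327 F [0.8 0.4 0.4] q6 -109 tilt [-0.002  0.001]
tool shift mm [-2.1 -0.7 69.4]
[315.12590274 249.26083752] [315.05817987 207.96409215]
```

View pics/w6.png

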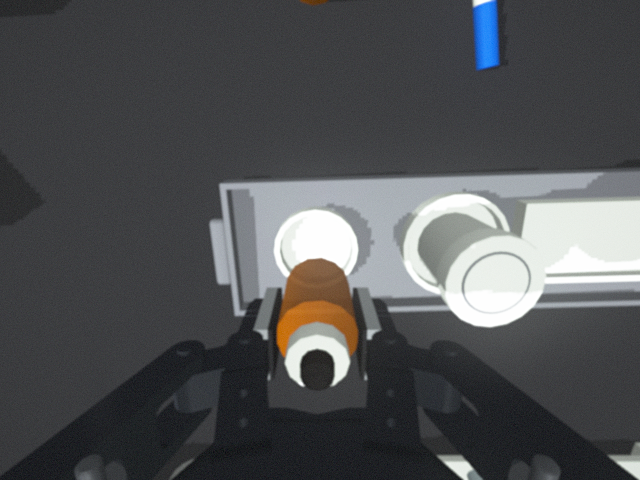

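The bottle holder is at (317,247), right under the bottle, and the cup stands well. I lower.

Emit:
arm_command:
  rows: "0.8 -1.5 0 20 0 0 0; 0.8 0 0 20 0 0 0; 0.8 0 0 15 0 0 0; 0.8 0 0 7 0 0 0; 0.8 0 0 3 0 0 0"

```text
time_s: 11.2
position: [0.6356, -0.0915, 0.0524]
tool_rot: [[-1.0, -0.0, 0.001], [-0.0, 1.0, -0.0], [-0.001, -0.0, -1.0]]
ft_force: [-0.0, 0.4, -0.6]
grip_width: 0.0329
```

Emit:
arm_command:
  rows: "0.8 0 0 2 0 0 0; 0.8 0 0 1.5 0 0 0; 0.8 0 0 0 0 0 0; 0.8 0 0 0 0 0 0"

```text
time_s: 11.53
position: [0.6356, -0.0917, 0.0492]
tool_rot: [[-1.0, 0.0, 0.001], [0.0, 1.0, -0.0], [-0.001, -0.0, -1.0]]
ft_force: [-0.2, 0.1, -0.3]
grip_width: 0.0326
```

Emit:
arm_command:
  rows: "0.8 0 0 1.5 0 0 0; 0.8 0 0 1 0 0 0; 0.8 0 0 0 0 0 0; 0.8 0 0 0 0 0 0"

```text
time_s: 11.87
position: [0.6353, -0.0916, 0.0458]
tool_rot: [[-1.0, 0.0, -0.0], [0.0, 1.0, 0.0], [0.0, 0.0, -1.0]]
ft_force: [0.4, 0.5, 0.2]
grip_width: 0.0331
```

Emit:
arm_command:
  rows: "0.8 0 0 1.5 0 0 0; 0.8 0 0 0 0 0 0; 0.8 0 0 0 0 0 0"

```text
time_s: 12.12
position: [0.6355, -0.0916, 0.0451]
tool_rot: [[-1.0, 0.0, 0.001], [0.0, 1.0, -0.0], [-0.001, -0.0, -1.0]]
ft_force: [-2.3, 1.0, 5.9]
grip_width: 0.033
```

Emit:
arm_command:
  rows: "0.8 0 0 1 0 0 0; 0.8 0 0 0 0 0 0; 0.8 0 0 0 0 0 0"

```text
time_s: 12.37
position: [0.6356, -0.0917, 0.0451]
tool_rot: [[-1.0, -0.0, 0.002], [-0.0, 1.0, -0.001], [-0.002, -0.001, -1.0]]
ft_force: [-4.5, 0.7, 12.7]
grip_width: 0.0326
```

Seated: 6 to 13 N with z no longer falling. I release, rise and turn the jaws toward the slide box.

Emit:
arm_command:
  rows: "0.6 0 0 0 0 0 0; 0.35 0 0 0 0 0 0; 0.35 0 0 0 0 0 0; 0.35 0 0 0 0 0 0; 0.35 0 0 -5 0 0 0"

```text
time_s: 12.78
position: [0.6348, -0.0915, 0.0474]
tool_rot: [[-1.0, 0.0, -0.002], [0.0, 1.0, 0.001], [0.002, 0.001, -1.0]]
ft_force: [-0.6, -0.3, -0.1]
grip_width: 0.0552
```

Emit:
arm_command:
  rows: "0.35 0 0 -20 0 0 0; 0.35 0 0 -30 0 0 0; 0.3 0 0 -40 0 0 0; 0 0 0 -40 0 0 0; 0 0 0 -20 0 0 0"

```text
time_s: 13.2
position: [0.6362, -0.0919, 0.204]
tool_rot: [[-1.0, -0.0, 0.007], [-0.0, 1.0, -0.002], [-0.007, -0.002, -1.0]]
ft_force: [-0.0, 0.8, 0.3]
grip_width: 0.0814
```

Emit:
arm_command:
  rows: "0 0 0 0 0 0 7; 0 0 0 0 0 0 7; 0 0 0 0 0 0 7; 0 0 0 0 0 0 7; 0 0 0 0 0 0 7"

```text
time_s: 13.62
position: [0.6352, -0.0916, 0.1986]
tool_rot: [[-0.816, 0.579, 0.0], [0.579, 0.816, -0.0], [-0.0, 0.0, -1.0]]
ft_force: [-0.3, -0.4, -0.2]
grip_width: 0.0851
```

Emit:
arm_command:
  rows: "0 0 0 0 0 0 7; 0 0 0 0 0 0 7; 0 0 0 0 0 0 7; 0 0 0 0 0 0 7; 0 0 0 0 0 0 7"

```text
time_s: 14.03
position: [0.6352, -0.0916, 0.1985]
tool_rot: [[-0.336, 0.942, 0.0], [0.942, 0.336, 0.0], [0.0, 0.0, -1.0]]
ft_force: [0.2, -0.1, -0.2]
grip_width: 0.0856
```

Emit:
arm_command:
  rows: "0 0 0 0 0 0 7; 0 0 0 0 0 0 7; 0 0 0 0 0 0 7; 0 0 0 0 0 0 7; 0 0 0 0 0 0 7"

```text
time_s: 14.45
position: [0.6352, -0.0916, 0.1986]
tool_rot: [[0.265, 0.964, 0.0], [0.964, -0.265, -0.0], [-0.0, 0.0, -1.0]]
ft_force: [0.5, -0.3, -0.5]
grip_width: 0.085
```

Emit:
arm_command:
  rows: "0 0 0 0 0 0 7; 0 0 0 0 0 0 7; 0 0 0 0 0 0 7; 0 0 0 0 0 0 7; 0 0 0 0 0 0 7"

```text
time_s: 14.87
position: [0.6352, -0.0916, 0.1986]
tool_rot: [[0.77, 0.638, -0.0], [0.638, -0.77, 0.0], [0.0, -0.0, -1.0]]
ft_force: [-0.0, 0.7, -0.2]
grip_width: 0.0854
```

Emit:
arm_command:
  rows: "0 0 0 0 0 0 4; 0 0 0 0 0 0 4; 0 0 0 0 0 0 0"

```text
time_s: 15.12
position: [0.6353, -0.0916, 0.1985]
tool_rot: [[0.849, 0.528, 0.0], [0.528, -0.849, -0.0], [0.0, 0.0, -1.0]]
ft_force: [0.9, -0.1, -0.4]
grip_width: 0.0854
```

Run:
```python
from h import *
st(); to((.579,-.367,.17))
```

```text
t 15.12 p [ 0.6353 -0.0916  0.1985] jaw yaw -58.1 w 0.0854 F [ 0.9 -0.1 -0.4] q6 39 tilt [ 0. -0.]
tool shift mm [-193.1  204.2   28.5]
```

Emit:
arm_command:
  rows: "0 -15 16 0 0 0 0; 0 -24 25 0 0 0 0; 0 -24 25 0 0 0 0; 0 -24 25 0 0 0 0; 0 -24 25 0 0 0 0"

```text
time_s: 15.53
position: [0.6021, -0.2502, 0.1986]
tool_rot: [[0.847, 0.532, 0.0], [0.532, -0.847, -0.0], [0.0, 0.0, -1.0]]
ft_force: [0.6, 0.7, 0.7]
grip_width: 0.0853
```

Emit:
arm_command:
  rows: "0 -24 25 5 0 0 0; 0 -24 25 10 0 0 0; 0 -22 25 13 0 0 0; 0 -12 13 0 0 0 0; 0 0 0 0 0 0 0"

```text
time_s: 15.95
position: [0.5783, -0.3703, 0.1694]
tool_rot: [[0.849, 0.528, -0.001], [0.528, -0.849, 0.0], [-0.001, -0.001, -1.0]]
ft_force: [0.4, 0.3, 0.1]
grip_width: 0.0854
```

Emit:
arm_command:
  rows: "0 0 0 0 0 0 0; 0 0 0 0 0 0 0"

```text
time_s: 16.12
position: [0.5803, -0.3657, 0.1711]
tool_rot: [[0.847, 0.531, 0.001], [0.531, -0.847, -0.0], [0.001, 0.001, -1.0]]
ft_force: [-0.2, 1.2, -0.7]
grip_width: 0.0854
```

Run:
```python
from h import *
st(); to((.579,-.367,.03)); w=eyes.camera_model('wrist');im=snap('wrist','w7.png')
a=np.radians(31.8);L=np.array([np.cos(a),np.sin(a),0]);W=np.array([-L[1],L[0],0]);c=np.array([.579,-.367,.04])
for i,j in[(1,1),(1,-1),(-1,-1),(-1,1)]: print(proj(w,c+L*.043*i+W*.018*j).round(1))
```

```text
t 16.12 p [ 0.5803 -0.3657  0.1711] jaw yaw -57.9 w 0.0854 F [-0.2  1.2 -0.7] q6 16 tilt [ 0.001 -0.   ]
tool shift mm [ -1.8   0.3 141.1]
[294.1 181.2]
[341.4 181.5]
[338.6 284. ]
[295.8 283.8]
```

View pics/w7.png

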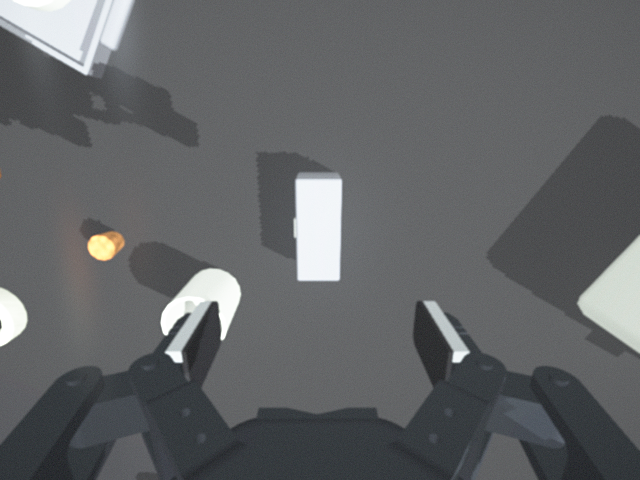

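The closed box has its top at corners (295,179)-(340,280), about 1-2 mm from prediction and aligned. The open cup at (200,290) is clear of the fingers. I descend.

Emit:
arm_command:
  rows: "0 0.5 1 30 0 0 0; 0 0 0 35 0 0 0; 0 0 0 35 0 0 0; 0 0 0 28 0 0 0; 0 0 0 13 0 0 0"

```text
time_s: 16.58
position: [0.5801, -0.3649, 0.026]
tool_rot: [[0.847, 0.532, -0.004], [0.532, -0.847, 0.004], [-0.001, -0.005, -1.0]]
ft_force: [-1.0, -0.0, -0.3]
grip_width: 0.0853
```

Emit:
arm_command:
  rows: "0.3 0 0 0 0 0 0; 0.6 0 0 0 0 0 0; 0.8 0 0 0 0 0 0; 0.8 0 0 0 0 0 0; 0.8 0 0 0 0 0 0"

```text
time_s: 17.0
position: [0.5815, -0.368, 0.0317]
tool_rot: [[0.848, 0.53, 0.003], [0.53, -0.848, -0.003], [0.001, 0.004, -1.0]]
ft_force: [0.2, 0.4, 7.5]
grip_width: 0.0354
```

Emit:
arm_command:
  rows: "0.8 0 0 0 0 0 0; 0.8 0 0 0 0 0 0; 0.8 0 0 0 0 0 0; 0.8 0 0 0 0 0 0; 0.8 0 0 0 0 0 0"
  squeeze: 40

```text
time_s: 17.42
position: [0.5815, -0.368, 0.0317]
tool_rot: [[0.848, 0.53, 0.003], [0.53, -0.848, -0.002], [0.001, 0.004, -1.0]]
ft_force: [-0.1, 1.6, 7.0]
grip_width: 0.0352
```

Emit:
arm_command:
  rows: "0.8 0 0 -20 0 0 0; 0.8 0 0 -30 0 0 0; 0.8 0 0 -35 0 0 0; 0.8 0 0 -35 0 0 0; 0.8 0 0 -30 0 0 0"

```text
time_s: 17.83
position: [0.5807, -0.3675, 0.1829]
tool_rot: [[0.848, 0.53, 0.002], [0.53, -0.848, -0.002], [0.001, 0.003, -1.0]]
ft_force: [0.0, -0.2, -0.9]
grip_width: 0.0354
```

Emit:
arm_command:
  rows: "0.8 0 0 -10 0 0 0; 0.8 0 0 0 0 0 0"

```text
time_s: 18.0
position: [0.5813, -0.368, 0.1931]
tool_rot: [[0.848, 0.53, 0.005], [0.53, -0.848, -0.005], [0.002, 0.006, -1.0]]
ft_force: [-0.7, 0.4, -1.7]
grip_width: 0.0356
```

Run:
```python
from h import *
st(); w=eyes.camera_model('wrist');im=snap('wrist','w8.png'); to((.6295,.108,.19))
```

```text
t 18.00 p [ 0.5813 -0.368   0.1931] jaw yaw -58.0 w 0.0356 F [-0.7  0.4 -1.7] q6 16 tilt [ 0.005 -0.005]
tool shift mm [ 293.3 -377.4   -0.5]
```

View pics/w8.png

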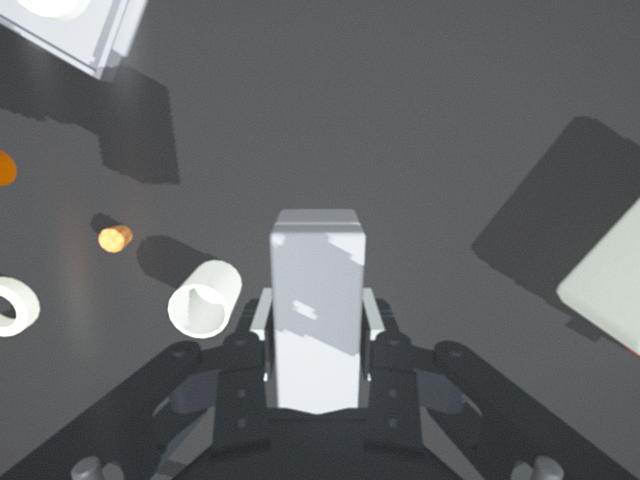

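The box is held across its 36 mm. I turn to the caddy's direction, then carry.

Emit:
arm_command:
  rows: "0.8 0 0 0 0 0 -6.6; 0.8 0 0 0 0 0 -6.6; 0.8 0 0 0 0 0 -6.6; 0.8 0 0 0 0 0 -6.6; 0.8 0 0 0 0 0 -6.6"

```text
time_s: 18.47
position: [0.58, -0.367, 0.1864]
tool_rot: [[0.418, 0.909, -0.003], [0.909, -0.418, 0.003], [0.001, -0.004, -1.0]]
ft_force: [0.7, -0.1, -0.3]
grip_width: 0.0355
```

Emit:
arm_command:
  rows: "0.8 0 0 0 0 0 -6.6; 0.8 0 0 0 0 0 -6.6; 0.8 0 0 0 0 0 -6.6; 0.8 0 0 0 0 0 -6.5; 0.8 10 1 0 0 0 0"

```text
time_s: 18.88
position: [0.5805, -0.3581, 0.1863]
tool_rot: [[-0.025, 1.0, -0.003], [1.0, 0.025, 0.002], [0.002, -0.003, -1.0]]
ft_force: [-0.2, -1.1, -1.4]
grip_width: 0.035
```

Emit:
arm_command:
  rows: "0.8 30 4 0 0 0 0; 0.8 33 4 0 0 0 0; 0.8 33 4 0 0 0 0; 0.8 33 4 0 0 0 0; 0.8 33 4 0 0 0 0"

```text
time_s: 19.3
position: [0.597, -0.1925, 0.1876]
tool_rot: [[-0.019, 1.0, -0.003], [1.0, 0.019, 0.002], [0.002, -0.003, -1.0]]
ft_force: [0.8, 0.5, -0.9]
grip_width: 0.0353
```

Emit:
arm_command:
  rows: "0.8 33 4 0 0 0 0; 0.8 33 4 0 0 0 0; 0.8 33 4 0 0 0 0; 0.8 33 4 0 0 0 0; 0.8 33 4 0 0 0 0"

```text
time_s: 19.72
position: [0.6131, -0.0272, 0.1877]
tool_rot: [[-0.019, 1.0, -0.003], [1.0, 0.019, 0.001], [0.001, -0.003, -1.0]]
ft_force: [1.3, 0.2, 0.1]
grip_width: 0.035
```

Emit:
arm_command:
  rows: "0.8 33 4 0 0 0 0; 0.8 33 4 0 0 0 0; 0.8 33 4 0 0 0 0; 0.8 15 2 0 0 0 0; 0.8 0 0 0 0 0 0"

```text
time_s: 20.13
position: [0.6245, 0.0883, 0.1879]
tool_rot: [[-0.024, 1.0, -0.002], [1.0, 0.024, 0.001], [0.001, -0.002, -1.0]]
ft_force: [1.0, -0.2, 0.1]
grip_width: 0.0354
```

Run:
```python
from h import *
s=st(); w=eyes.camera_model('wrist');im=snap('wrist','w9.png'); to((.6295,.108,.10))
R=s['tool_rot'];p=s['position']
for x in(.040,.043,.046):print('edge',x,proj(w,p+R@np.array([x,.018,-.0083])).round(1),proj(w,p+R@np.array([x,.018,.0317])).round(1))
a=np.radians(1.3);Y=np.array([-np.sin(a),np.cos(a),0]);X=np.array([Y[1],-Y[0],0]);c=np.array([.6295,.1075,.017])
for i,j in[(1,1),(1,-1),(-1,-1),(-1,1)]: print('holder',proj(w,c+Y*.055*i+X*.03*j).round(1))
```

```text
t 20.13 p [0.6245 0.0883 0.1879] jaw yaw 1.4 w 0.0354 F [ 1.  -0.2  0.1] q6 -4 tilt [-0.002  0.001]
tool shift mm [21.7  5.5 88. ]
edge 0.04 [365.7 242.2] [354.3 215.2]
edge 0.043 [366.1 234.4] [354.5 209.1]
edge 0.046 [366.5 226.5] [354.7 202.9]
holder [359.5 135.3]
holder [288.4 135.3]
holder [291.3 256.9]
holder [354.9 257.1]
```

View pics/w9.png

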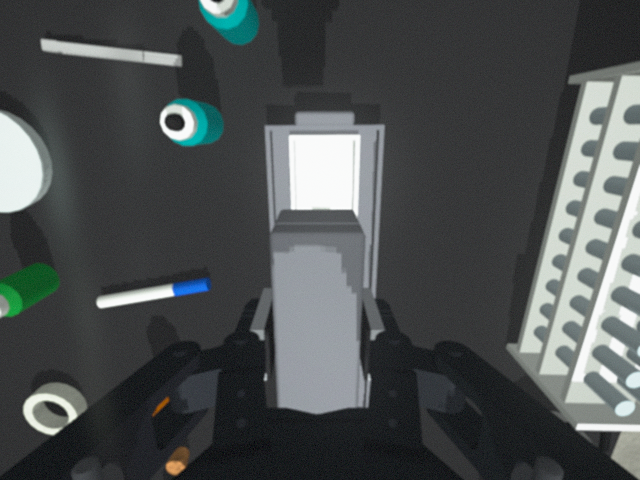

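Box far edge at v=234, which puts it centred in the grip. The holder's far edge at v=134, u 288-359, matches the prediction. I shift and lower.

Emit:
arm_command:
  rows: "0.8 12 3 0 0 0 0; 0.8 9.5 2 0 0 0 0; 0.8 0 0 25 0 0 0; 0.8 0 0 30 0 0 0; 0.8 0 0 30 0 0 0"

```text
time_s: 20.6
position: [0.6303, 0.1061, 0.1036]
tool_rot: [[-0.021, 1.0, 0.002], [1.0, 0.021, -0.0], [-0.0, 0.002, -1.0]]
ft_force: [1.2, 0.6, -1.2]
grip_width: 0.0353
```

Emit:
arm_command:
  rows: "0.8 0 0 25 0 0 0; 0.8 0 0 10 0 0 0; 0.8 0 0 5 0 0 0; 0.8 0 0 0 0 0 0; 0.8 0 0 0 0 0 0"

```text
time_s: 21.02
position: [0.6308, 0.1062, 0.0657]
tool_rot: [[-0.022, 1.0, 0.002], [1.0, 0.022, -0.0], [-0.0, 0.002, -1.0]]
ft_force: [0.6, -0.2, 0.2]
grip_width: 0.035
```

Run:
```python
from h import *
st(); to((.6295,.108,.041)); snap('side','s2.png')
im=cv2.imread('pics/s2.png')[150:300,220:440]; cv2.imwrite('pics/s2c.png',cv2.resize(im,(792,540),interpolation=cv2.INTER_CUBIC))
```

```text
t 21.02 p [0.6308 0.1062 0.0657] jaw yaw 1.3 w 0.0350 F [ 0.6 -0.2  0.2] q6 -2 tilt [ 0.002 -0.   ]
tool shift mm [ 1.9 -1.3 24.7]
```

View pics/s2c.png

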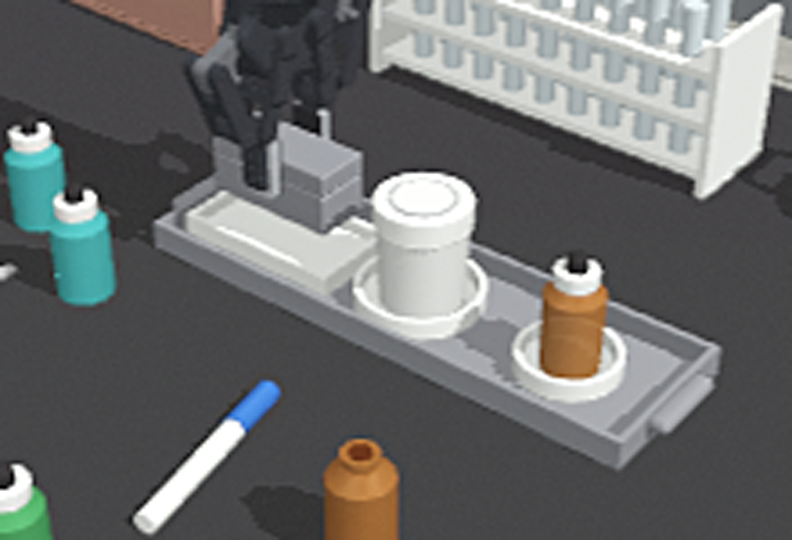

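Cup and bottle stand in their holders, and the box hovers over its own. I finish lowering.

Emit:
arm_command:
  rows: "0.8 2 -1 8 0 0 0; 0.8 0 0 8 0 0 0; 0.8 0 0 4 0 0 0; 0.8 0 0 0 0 0 0; 0.8 0 0 0 0 0 0"

```text
time_s: 21.48
position: [0.6288, 0.1083, 0.044]
tool_rot: [[-0.023, 1.0, -0.001], [1.0, 0.023, -0.0], [0.0, -0.001, -1.0]]
ft_force: [-0.4, 0.1, -0.2]
grip_width: 0.0355
```

Emit:
arm_command:
  rows: "0.8 0 0 1.5 0 0 0; 0.8 0 0 1.5 0 0 0; 0.8 0 0 0 0 0 0; 0.8 0 0 0 0 0 0"

```text
time_s: 21.82
position: [0.6289, 0.1082, 0.0414]
tool_rot: [[-0.023, 1.0, 0.0], [1.0, 0.023, 0.0], [0.0, 0.0, -1.0]]
ft_force: [-0.5, -0.5, -1.2]
grip_width: 0.0353
```

Emit:
arm_command:
  rows: "0.8 0 0 1.5 0 0 0; 0.8 0 0 0 0 0 0; 0.8 0 0 0 0 0 0"

```text
time_s: 22.07
position: [0.6289, 0.1082, 0.0398]
tool_rot: [[-0.023, 1.0, 0.0], [1.0, 0.023, 0.0], [0.0, 0.0, -1.0]]
ft_force: [0.4, -0.2, 0.5]
grip_width: 0.0352
```

Emit:
arm_command:
  rows: "0.8 0 0 1 0 0 0; 0.8 0 0 0 0 0 0; 0.8 0 0 0 0 0 0"

```text
time_s: 22.32
position: [0.6289, 0.1082, 0.0398]
tool_rot: [[-0.023, 1.0, 0.001], [1.0, 0.023, -0.0], [-0.0, 0.001, -1.0]]
ft_force: [-3.2, 0.2, 6.2]
grip_width: 0.0354
```

Seated: z stops at 0.040 as computed, 6 N. I release and rise.

Emit:
arm_command:
  rows: "0.65 0 0 0 0 0 0; 0.45 0 0 0 0 0 0; 0.45 0 0 0 0 0 0; 0.45 0 0 0 0 0 0; 0.45 0 0 -5 0 0 0"

```text
time_s: 22.73
position: [0.6284, 0.1083, 0.043]
tool_rot: [[-0.023, 1.0, -0.002], [1.0, 0.023, 0.0], [0.0, -0.002, -1.0]]
ft_force: [0.0, 0.3, -0.4]
grip_width: 0.0465
```

Emit:
arm_command:
  rows: "0.45 0 0 -20 0 0 0; 0.45 0 0 -30 0 0 0; 0.45 0 0 -40 0 0 0; 0.45 0 0 -40 0 0 0; 0.45 0 0 -30 0 0 0"

```text
time_s: 23.15
position: [0.6292, 0.1083, 0.2078]
tool_rot: [[-0.023, 1.0, 0.004], [1.0, 0.023, -0.0], [-0.0, 0.004, -1.0]]
ft_force: [-0.1, -0.5, 0.1]
grip_width: 0.0472
```

Emit:
arm_command:
  rows: "0.45 25 -25 0 0 0 0; 0.45 25 -25 0 0 0 0; 0.45 25 -25 0 0 0 0; 0.45 25 -25 0 0 0 0; 0.45 25 -25 0 0 0 0"

```text
time_s: 23.57
position: [0.4997, 0.2312, 0.2042]
tool_rot: [[-0.022, 1.0, 0.0], [1.0, 0.022, 0.0], [0.0, 0.0, -1.0]]
ft_force: [0.8, -0.0, -0.2]
grip_width: 0.0469
```

Emit:
arm_command:
  rows: "0.45 25 -25 0 0 0 0; 0.45 25 -25 0 0 0 0; 0.45 0 0 0 0 0 0; 0.45 0 0 0 0 0 0; 0.45 0 0 0 0 0 0"

```text
time_s: 23.98
position: [0.4504, 0.2792, 0.2041]
tool_rot: [[-0.023, 1.0, 0.001], [1.0, 0.023, 0.0], [-0.0, 0.001, -1.0]]
ft_force: [0.5, 0.4, 0.7]
grip_width: 0.0468
```

Run:
```python
from h import *
st(); snap('side','s3.png'); snap('top','t3.png'); c=eyes.camera_model('top')
for p in[(.6295,.1075,.048),(.632,.008,.073),(.635,-.092,.079)]: print(proj(c,p).round(1))
a=cv2.resize(cv2.imread('pics/s3.png')[150:300,220:440],(440,300),interpolation=cv2.INTER_CUBIC)
b=cv2.resize(cv2.imread('pics/t3.png')[140:290,120:520],(800,300),interpolation=cv2.INTER_CUBIC)
o=np.zeros((600,800,3),np.uint8);o[:300,:440]=a;o[300:]=b;cv2.imwrite('pics/end.png',o)
```

```text
t 23.98 p [0.4504 0.2792 0.2041] jaw yaw 1.3 w 0.0468 F [0.5 0.4 0.7] q6 18 tilt [0.001 0.   ]
[270.2 183.7]
[315.8 178.8]
[363.1 175.7]
```

View pics/end.png

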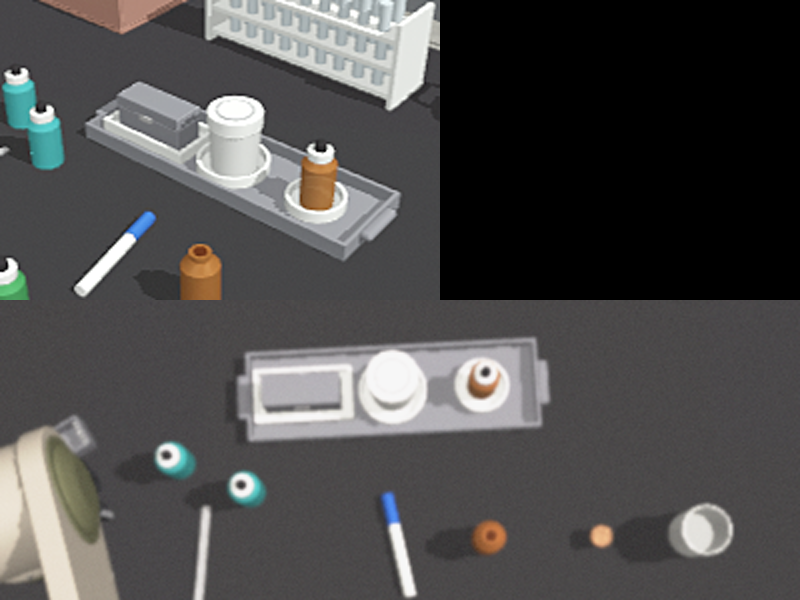

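Measured tops in the top view are box (270,185), cup (316,179) and bottle (362,176), within about 1.5 px (3 mm) of the holder predictions. The look-alikes stand as before, so I hand in.

```bash
python3 -c "
from h import *
print(env.close_job()); st()"
```

```text
the job is handed in; nothing more can be done
None
the job is handed in; nothing more can be done
```

The lidded cup, the capped amber bottle and the closed slide box are each in their own holder. I lowered each one until it touched the holder floor (6–13 N at about the computed height) before letting go, and handed the job in after about 24 s of robot time. No verdict was reported.

- **Placement:** in the last top and side pictures all three stand upright, within about 3 mm of their holder centres. The gripper was clear of everything and the wrist force was under 1.5 N.
- **Look-alikes:** the open cup and open bottle look to be where they started. The arm partly hid the open slide box in the last top view. It was unmoved in the earlier wrist views, and the gripper only passed well above it after that.
- **Checks:** none failed. The small disagreements were 1–2 mm between predicted and seen positions, which I corrected, and the arm rising 3–6 mm as the fingers closed, which I allowed for when lowering.

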